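Close and lock the sample transport case

TASK

The sample transport case is packed: fold its plain lid leaf fully down, then fold the leaf with the lock fully down so that it laps over the first. Then take the blue-headed key from the key block, push it fully into the lock, turn it clockwise (seen from above) until it stops, and leave it in there. Leave the yellow key and the timer where they are.

Things in the scene. Friction and masses are not known exactly. Their poses are not given: they have to be found in the camera images.
- case: Grey case 160 (x) x 200 (y) x 90 mm high, open on top, fixed. Origin: centre of underside; black handle on its -x face. Lid: two leaves with stiff hinges along x (they stay where left), axes at z = 94 mm: plain leaf on the rim y = +100, lock leaf at y = -100 mm. Leaves are plates 164 mm along x, 4 mm thick, top face level with the axis (94 mm above the bench when closed).
- plain_leaf (a joint): Angle of the plain leaf: 0 = closed (level), about 1.9 = standing open and leaning outward, range 0 to 2.1 rad. The plate reaches 98 mm from its hinge axis. It must go down first, since the lip of the lock leaf lies over its free edge.
- plain_leaf_edge (a point): Middle of the free edge of the plain leaf, on its outer (top) face.
- lock_leaf (a joint): Angle of the lock leaf: 0 = closed (level), about 1.9 = open, leaning outward, range 0 to 2.1 rad. It reaches 113 mm from its hinge; its last 30 mm is a lip strip 4 mm above the plate's face, lying over the plain leaf when closed. The lock is in its front (-x) half; the rear half is plain plate, good for pushing. A leaf takes about 4 N to push.
- lock_leaf_edge (a point): Middle of the free edge of the lock leaf's lip, on its outer (top) face.
- lock_plug (a joint): Turn of the lock's brass plug: 0 = unlocked (start), grows clockwise seen from above, end stop at 1.3 rad (75 deg) = locked. Turns against about 0.05 N m. Its cam passes below a strike on the front rim only with the leaf fully down.
- keyway (a point): Centre of the keyway's mouth in the plug's face. Plug 26 mm across in a blue collar 40 mm across; its face stands 6 mm above the lock leaf. Leaf closed: 100 mm above the bench, at x = -37, y = -24 mm in the case's frame. Site x = long direction of the slot, z = out of the lock. Slot 15.5 x 6.5 mm, 26 mm deep.
- key_blue: Key for this case, upright in either slot of the key block. Origin: tip of the blade, z up to the head. Blade 14 (x) x 5 (y) mm, 24 mm long, rounded tip, same either way round; steel shoulder 20 x 9 mm at z 24-28; blue head 30 (x) x 12 (y) mm at z 28-62. Fully in the lock, the shoulder sits on the plug's face, tip 24 mm below the mouth.
- key_yellow: The same key with a yellow head, for another case; stands in the other slot of the key block.
- key_block: Grey and black block 56 (x) x 150 (y) x 32 mm high, fixed. Origin: centre of underside. Two slots at y = +40 and -40 mm, long along the block's y, 27 mm deep; a key stands in each, shoulder on the block, tip 8 mm and head 36 to 70 mm above the bench.
- timer: Small white digital timer, 60 x 64 x 20 mm. Origin: centre of its underside.

How it is judged (in metres and radians):
On the way, in this order (a step that is already met when the one before it is completed fails the run):
1. the plain leaf is folded fully down (within 0.05 rad) (value of joint plain_leaf below 0.05 rad), for 0.2 s.
2. then the lock leaf is folded fully down over it (within 0.05 rad) (value of joint each of plain_leaf, lock_leaf below 0.05 rad), for 0.2 s.
3. then the blue key is fully in the keyway (tip at least 20 mm below its mouth, within 4 mm of its axis) (all of step 2 and z of key_blue in the frame of keyway below -0.02 m and horizontal distance between key_blue and keyway below 0.004 m and angle between key_blue's own z axis and vertical below 0.15 rad), for 0.2 s.
At the end, for the whole second after the job is handed in: Both leaves closed (within 0.05 rad), the lock plug turned at least 1.1 of its 1.3 rad, the blue key upright and fully in the keyway (tip at least 20 mm below the mouth, within 4 mm of the axis), released and at rest (all of step 3 and value of joint lock_plug above 1.1 rad and linear speed of key_blue below 0.02 m/s); the robot touches nothing.
It fails at once if the yellow key is moved more than 15 mm (distance of key_yellow from where it was at the start of the episode above 0.015 m).
It fails at once if the timer is moved more than 30 mm (distance of timer from where it was at the start of the episode above 0.03 m).
It also fails if it takes over 69 s, if anything falls off the work surface, if the arm or the gripper's body presses on something with over 40 N, if the wrist force passes 120 N, or if a joint passes its speed limit or range.

ROBOT

A 6-joint arm with a two-finger parallel gripper is mounted at the origin on a cart in front of the work surface, level with it; the furniture and walls round the work are solid. World frame = base frame: x ahead of the robot, y to its left, z up, the work surface at z = 0. Lengths are in mm, angles in rad, forces in N, time in s.
With the tool pointing down it reaches from about 325 to 875 mm from the base axis. Payload 4.4 kg.
Tool frame: the origin (TCP) lies on the centre line of the jaws, within the pads' length; the fingertips stand robot.tip_extent ahead of it and the grasp point (between the pads) lies 6 mm ahead of it (robot.tip_extent is the distance from the TCP to the fingertips, in mm); x points along the fingers, y is the direction in which the jaws open and shut, and the axes are right-handed (so a half turn about x gives the same grasp; the last joint's range is limited). The gripper opens to 85 mm and grips with 20 to 120 N. Pads are 22 mm wide; open, the fingers measure 114 mm over their backs; the gripper's body (76 mm by 85 mm) begins 54 mm behind the grasp point. The pads swing forward as they close: fully open they stand 13 mm farther back than shut.
Start: joints at [-1.395, 0.207, 1.542, -0, 1.393, -0.15], TCP at [184.026, -544.759, 256.282] pointing down, gripper open.
Joint ranges: [-2.73, 2.73], [-0.86, 2.22], [0.23, 2.46], [-1.11, 4.25], [0.08, 2.63], [-2.82, 2.82]. Speed limits (rad/s): [2.79, 2.79, 3.14, 3.14, 3.14, 3.14].

INTERFACE

Orientations are given as a rotation vector (axis times angle).
In Python, from workcell import robot gives the robot as it stands. The module is installed in compiled form; this text tells all that it offers.
- The arm moves only by the shell command python3 -m crank 'ROWS' [FORCE]. ROWS is JSON, a list of rows, each an object with "claw": the finger opening in cm, from 0 to 8.54; "travel": the shift along the tool's x, y, z in cm, a list of three; "twist": the turn about the tool's x in degrees. A call has 1 to 8 rows; each row shifts and turns the commanded pose from where the row before left it, along the tool's axes as they then stand; what a row does not reach is not made up. A row lasts 1/12 s, in which the tool goes at most 41.7 mm and 7.16 degrees, less where a joint would pass 70% of its speed; a pose out of reach is approached as far as the arm can. A call is refused whole if a number of a shift passes 4.17 or a number of a turn 7.16, either way. A call with a gripper value outside its range is refused whole. The fingers move at their own pace and stop on an object; FORCE is the grip in N (left out, the last holds). Time passes only in rows, so rows that do not move let the fingers close. It gives the time, the measured TCP pose, the force and the opening at its end, in the units of the state.
- robot.sense(): the state, without advancing time (a new reading comes with each control period).
- robot.read_camera(name): name is "side" or "top"; returns a dict with "color" (384x512x3 uint8, red, green, blue), "z_map" (384x512 float32, mm along the optical axis (not along the pixel's ray), 0 where there is no reading), "vertical_fov" (degrees; the focal length in pixels is half the picture's height over the tangent of half this angle, whatever the lens; pixels are square), "cx", "cy" (the principal point, pixels), "distortion" ([k1, k2, p1, p2, k3] as OpenCV has them; the pictures are not rectified), "R" (3x3) and "t" (3): a world point X has camera coordinates R X + t. Camera axes: x right, y down, z forward; pixel columns grow to the right and rows downward; lengths in mm; the calibration is good to about 2 mm. A picture is of the moment at which its call begins.
- robot.finish_job(): hands the job in, once; it reports no verdict.
Trained networks look in the newest picture that a camera, given by its name, has taken for a name from the list of things; names that differ only in an ending like _2 or _b are one class to them, and where a whole thing is asked for, a point or a joint stands for the part that bears it (a point fixed in the world has none). Each returns a list of dicts, best first, with "score" (0 to 1); they miss things now and then, are a little off and sometimes report something else, mostly with a low value. They report only what shows in the picture. A call takes as long as a camera call.
- robot.cut_out(camera, name): "mask" (384x512 bool, what is visible of it).
- robot.tip_of(camera, name): "centre" ([x, y, z] in mm, in world coordinates, good to about 4 mm: a listed point, or the origin of a listed thing).
The state is a dict: "time_s": time; "qpos": joint angles; "joint_velocities": joint speeds; "effort": joint torques, N m; "position": TCP position; "tool_rot": TCP orientation; "contact_force": force on the tool from outside, world axes, zero at the start; "ft_torque": the same for the moment, N m; "opening": finger opening in mm.
Only numpy, scipy, OpenCV 4.12 (cv2) and the standard library are available. Lean on these libraries where they do the work, as an engineer would, in place of code of your own. Each camera call takes 0.05 s, during which the arm holds its last target.

## Working session

There is one attempt and no reset: what is moved stays moved. The work goes in short steps, Python scripts to look and compute and a shell command to move; the robot and the scene stay as the last step left them, time stands still between calls to the robot, and variables do not carry over. Pictures are saved under pics/ and viewed, and the job is handed in when it is done.

```bash
mkdir -p pics; cat > h.py <<'E'
import numpy as np, cv2
from scipy.spatial.transform import Rotation as Ro
from workcell import robot
def K(c):
    f=192/np.tan(np.radians(c['vertical_fov'])/2); return np.array([[f,0,c['cx']],[0,f,c['cy']],[0,0,1.]])
def save(c,n,s=1): cv2.imwrite(n,cv2.resize(c['color'][:,:,::-1],None,fx=s,fy=s))
def w(c,uv):
    uv=np.atleast_2d(np.array(uv,float)); p=cv2.undistortPoints(uv[:,None],K(c),np.array(c['distortion']))[:,0]
    z=np.array([c['z_map'][int(round(v)),int(round(u))] for u,v in uv])
    X=np.c_[p*z[:,None],z]; return (X-c['t'])@np.array(c['R'])
def cloud(c,m):
    vs,us=np.nonzero(m&(c['z_map']>0)); return w(c,np.c_[us,vs])
def proj(c,X): return cv2.projectPoints(np.atleast_2d(X).astype(float),cv2.Rodrigues(np.array(c['R']))[0],np.array(c['t']),K(c),np.array(c['distortion']))[0][:,0]
E
python3 - <<'E'
from h import *
np.set_printoptions(precision=1,suppress=True)
s=robot.sense();print(s, robot.tip_extent)
print(Ro.from_rotvec(s['tool_rot']).as_matrix())
for n in ['top','side']:
    c=robot.read_camera(n);save(c,f'pics/{n}0.png',1.5);print(n,c['R'],c['t'])
    for k in ['case','plain_leaf_edge','lock_leaf_edge','keyway','key_blue','key_yellow','key_block','timer']:
        print(k,[(round(d['score'],2),np.array(d['centre'])) for d in robot.tip_of(n,k)[:2]])
E
```

```text
{'time_s': 0.0, 'qpos': array([-1.4,  0.2,  1.5,  0. ,  1.4, -0.2]), 'joint_velocities': array([-0., -0.,  0., -0.,  0.,  0.]), 'effort': array([  0. , -38.3, -29.2,  -0. ,   0. ,   0. ]), 'position': array([ 183.9, -544.1,  255.1]), 'tool_rot': array([ 2. ,  0.3, -2. ]), 'contact_force': array([-0.1, -0.8,  0.5]), 'ft_torque': array([-0.,  0., -0.]), 'opening': 85.53431583867298} 25.0
[[-0.   0.3 -0.9]
 [ 0.  -0.9 -0.3]
 [-1.  -0.  -0. ]]
top [[-0.  -1.  -0. ]
 [-1.   0.  -0.2]
 [ 0.2  0.  -1. ]] [ -30.   539.6 1171.9]
case [(0.58, array([ 533.6, -242.7,   -2.1]))]
plain_leaf_edge [(0.7, array([ 555.7, -124.9,  190.1]))]
lock_leaf_edge [(0.61, array([ 507.1, -370.4,  206. ])), (0.33, array([506. ,  66. ,  -5.4]))]
keyway [(0.58, array([ 470. , -360.8,  164.8]))]
key_blue [(0.61, array([504.6, 110.7,   3.9]))]
key_yellow [(0.62, array([506.5,  24.9,   5.4]))]
key_block [(0.77, array([506.6,  66.6,  -4.9]))]
timer [(0.88, array([464.5, 286.2,   0.5]))]
side [[-0.9 -0.5  0. ]
 [-0.2  0.3 -0.9]
 [ 0.4 -0.8 -0.4]] [423.1 216.5 702.2]
case [(0.82, array([ 529.4, -243.4,    2. ])), (0.33, array([ 556.8, -124.7,  191.3]))]
plain_leaf_edge [(0.82, array([ 556.4, -125.4,  190.1]))]
lock_leaf_edge [(0.62, array([ 513.5, -368.6,  203.8]))]
keyway [(0.53, array([ 475.3, -361.3,  163.6]))]
key_blue [(0.51, array([501.3, 108.8,   9.9]))]
key_yellow [(0.55, array([505.9,  28.7,   3.8]))]
key_block [(0.62, array([502.6, 111.6,   8.5])), (0.58, array([509.7,  64.6,   0.7]))]
timer [(0.71, array([463.1, 280.8,  -2.8]))]
```

View pics/top0.png

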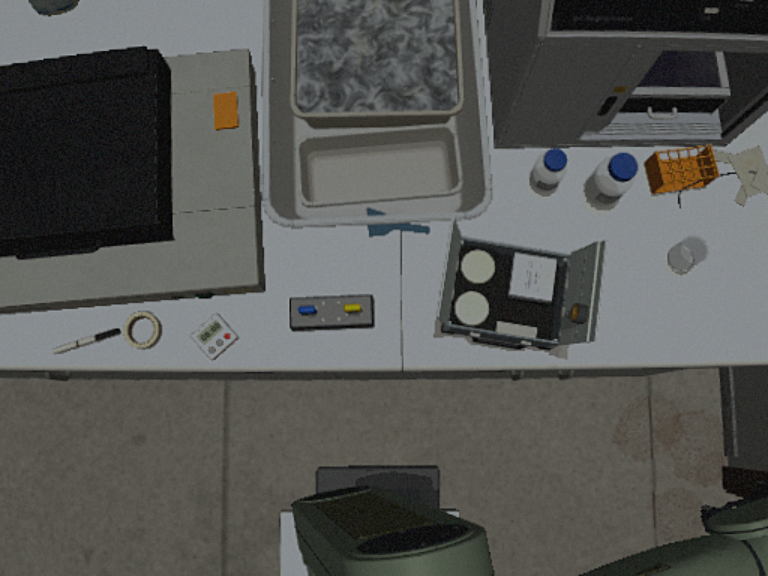

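View pics/side0.png

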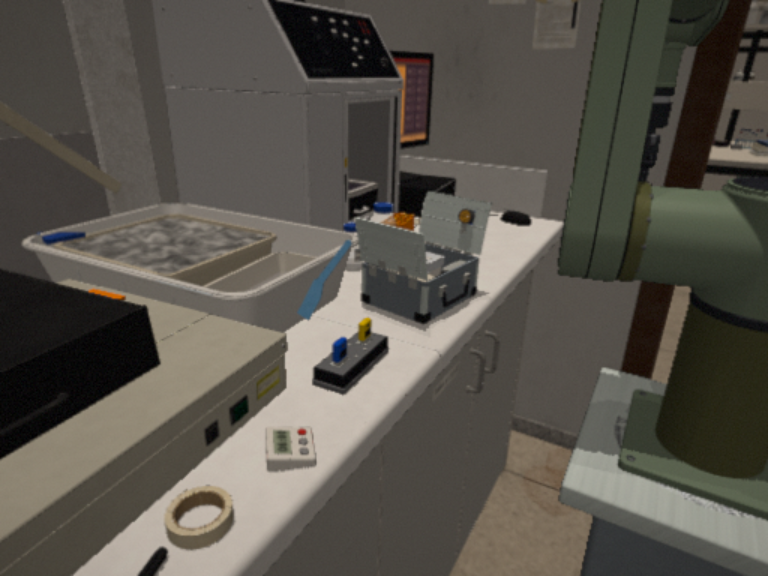

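```bash
python3 - <<'E'
from h import *
np.set_printoptions(precision=1,suppress=True)
for n in ['top','side']:
    c=robot.read_camera(n)
    for k in ['case','plain_leaf','lock_leaf','key_blue','key_yellow','key_block']:
        for d in robot.cut_out(n,k)[:1]:
            X=cloud(c,d['mask']);print(n,k,round(d['score'],2),len(X),np.percentile(X,[2,50,98],axis=0).tolist())
            np.save(f'{n}_{k}.npy',X)
            vs,us=np.nonzero(d['mask']);print(us.min(),us.max(),vs.min(),vs.max())
            if k in('key_blue','key_yellow'):
                top=X[X[:,2]>66]
                if len(top)>5:
                    (cx,cy),(a,b),ang=cv2.minAreaRect(top[:,:2].astype(np.float32));print('  top',cx,cy,a,b,ang,top.mean(0))
            if k=='key_block':
                top=X[(X[:,2]>27)&(X[:,2]<37)]
                (cx,cy),(a,b),ang=cv2.minAreaRect(top[:,:2].astype(np.float32));print('  top',cx,cy,a,b,ang)
            if 'leaf' in k:
                m=X.mean(0);u,s,vt=np.linalg.svd(X-m,full_matrices=False);print('  plane',vt[2],vt[0],m,s)
E
```

```text
top case 0.98 6907 [[441.88601633857843, -370.6589665945123, 30.127850038338245], [526.2655666380552, -265.30433072751384, 79.0468757517344], [618.7970954325189, -130.5175285859326, 198.5301714032299]]
292 403 147 232
top plain_leaf 0.74 481 [[473.9906292729344, -158.62584721694438, 102.05999564330074], [551.2106082308977, -136.8632746305861, 156.00396494758448], [627.8941668437258, -117.03927577924338, 192.62926627734046]]
292 307 147 215
  plane [ 0.2  1.  -0.2] [-1.   0.2  0. ] [ 551.2 -137.1  153.8] [1040.2  645.6   15.2]
top lock_leaf 0.95 1514 [[436.274887383153, -378.1460633943019, 98.97125081346714], [512.2708179439777, -353.6952031356152, 170.33026395980897], [590.9110192117457, -331.30826622205905, 204.45013401856374]]
374 403 161 229
  plane [0.2 1.  0.2] [-1.   0.2  0.1] [ 512.3 -353.3  161.9] [1838.7 1273.8  185.4]
top key_yellow 0.53 68 [[503.36896424958604, 12.203888338524282, 45.45368246808921], [507.7574192039772, 25.500959461723834, 68.69252750683712], [515.0389516814529, 41.12607542330563, 73.68509069963909]]
229 240 202 207
  top 509.3019104003906 26.4437255859375
[... 1218 characters left out ...]
266 1.4588607549667358 [501.2 111.4  68.3]
side key_yellow 0.52 112 [[498.5669731317754, 20.68453284514031, 33.94684327220992], [500.91853185502447, 37.39168039565511, 55.74644959173607], [507.8531128761898, 44.83704248620461, 69.87314083230372]]
239 246 212 228
  top 503.4935302734375 32.412742614746094 24.66944694519043 8.554884910583496 82.74810791015625 [503.9  32.8  68.3]
side key_block 0.98 1083 [[472.70147297132416, 0.7837790038728654, 2.942304979092463], [487.721065857911, 101.46064033102996, 29.273940058701875], [527.5639768351385, 145.94656505688155, 32.90718492228714]]
208 258 222 262
  top 503.3182067871094 70.45951080322266 56.826072692871094 148.9691925048828 2.0451340675354004
```

The top picture shows the case (about px 520,295) with both leaves standing; plain leaf on the left, lock leaf on the right (plug at px 575,312). The blue key is at px (307,310), the yellow one at (352,308), and the timer at (214,336). The networks' positions agree with the picture and with the given sizes.

```bash
cat >> h.py <<'E'
CC=np.array([533,-244.]); CY=np.radians(-10.7)
def case2w(p):
    c,s=np.cos(CY),np.sin(CY); return np.r_[CC+np.array([[c,-s],[s,c]])@np.array(p[:2]),p[2]]
def toolR(): return Ro.from_rotvec(robot.sense()['tool_rot']).as_matrix()
def delta(target,R=None):
    s=robot.sense(); R=toolR() if R is None else R
    return R.T@(np.array(target)-s['position'])/10
def yaw(R): # tool y axis heading deg
    return np.degrees(np.arctan2(R[1,1],R[0,1]))
E
python3 - <<'E'
from h import *
np.set_printoptions(precision=3,suppress=True)
R=toolR();print(R,yaw(R))
print('want', np.degrees(CY)-90, 'twist cw+', yaw(R)-(np.degrees(CY)-90))
# final R : tool y = -case y, z=-case x, x down
c,s=np.cos(CY),np.sin(CY)
Rf=np.array([[0,s,-c],[0,-c,-s],[-1,0,0]]);print(np.linalg.det(Rf))
tgt=case2w([0,170,280])
print(tgt, delta(tgt,R), delta(tgt,Rf))
E
```

```text
[[ 0.     0.32  -0.947]
 [ 0.    -0.947 -0.32 ]
 [-1.     0.    -0.   ]] -71.33430856998477
want -100.7 twist cw+ 29.365691430015232
1.0
[564.563 -76.956 280.   ] [ -2.369 -32.141 -51.023] [ -2.371 -53.032 -28.706]
```

```bash
python3 -m crank '[{"claw":0,"travel":[-0.5,0,0],"twist":7.16},{"claw":0,"travel":[-0.5,0,0],"twist":7.16},{"claw":0,"travel":[-0.5,0,0],"twist":7.16},{"claw":0,"travel":[-0.5,0,0],"twist":7.16},{"claw":0,"travel":[-0.4,0,0],"twist":0.7},{"claw":0,"travel":[0,-3,-1.6],"twist":0},{"claw":0,"travel":[0,-3.54,-1.91],"twist":0},{"claw":0,"travel":[0,-3.54,-1.91],"twist":0}]' 40
python3 -m crank '[{"claw":0,"travel":[0,-3.54,-1.91],"twist":0},{"claw":0,"travel":[0,-3.54,-1.91],"twist":0},{"claw":0,"travel":[0,-3.54,-1.91],"twist":0},{"claw":0,"travel":[0,-3.54,-1.91],"twist":0},{"claw":0,"travel":[0,-3.54,-1.91],"twist":0},{"claw":0,"travel":[0,-3.54,-1.91],"twist":0},{"claw":0,"travel":[0,-3.54,-1.91],"twist":0},{"claw":0,"travel":[0,-3.54,-1.91],"twist":0}]'
python3 - <<'E'
from h import *
np.set_printoptions(precision=3,suppress=True)
R=toolR();print(yaw(R),robot.sense()['qpos'],robot.tip_extent)
print(delta(case2w([0,172,190])))
E
```

```text
time_s: 2.27
position: [256.1, -455.2, 280.3]
tool_rot: [-2.124, 0.198, 2.124]
contact_force: [0.2, -0.1, 0.0]
opening: 0.1
time_s: 2.93
position: [459.5, -204.0, 280.6]
tool_rot: [-2.126, 0.196, 2.125]
contact_force: [0.0, -0.4, -0.2]
opening: -0.1
-100.49974649013983 [-0.59   0.032  1.685 -0.     1.424  1.164] 25.0
[  9.065 -14.607  -8.008]
```

```bash
python3 -m crank '[{"claw":0,"travel":[0,-3.65,-2],"twist":0},{"claw":0,"travel":[0,-3.65,-2],"twist":0},{"claw":0,"travel":[0,-3.65,-2],"twist":0},{"claw":0,"travel":[0,-3.65,-2],"twist":0},{"claw":0,"travel":[3,0,0],"twist":0},{"claw":0,"travel":[3,0,0],"twist":0},{"claw":0,"travel":[3,0,0],"twist":0},{"claw":0,"travel":[0,0,0],"twist":0}]'
python3 - <<'E'
from h import *
np.set_printoptions(precision=3,suppress=True)
for p in ([0,115,190],[0,75,188],[0,58,176],[0,46,159],[0,38,140],[0,35,118]): print(delta(case2w(p)))
for n in ['top','side']: save(robot.read_camera(n),f'pics/{n}1.png',1.5)
E
```

```text
time_s: 3.6
position: [559.6, -75.2, 183.2]
tool_rot: [-2.11, 0.192, 2.139]
contact_force: [-0.9, 0.7, -0.7]
opening: 0.0
[-0.69   5.581 -0.485]
[-0.495  9.581 -0.472]
[ 0.703 11.283 -0.481]
[ 2.401 12.485 -0.5  ]
[ 4.3   13.287 -0.523]
[ 6.499 13.59  -0.552]
```

View pics/side1.png

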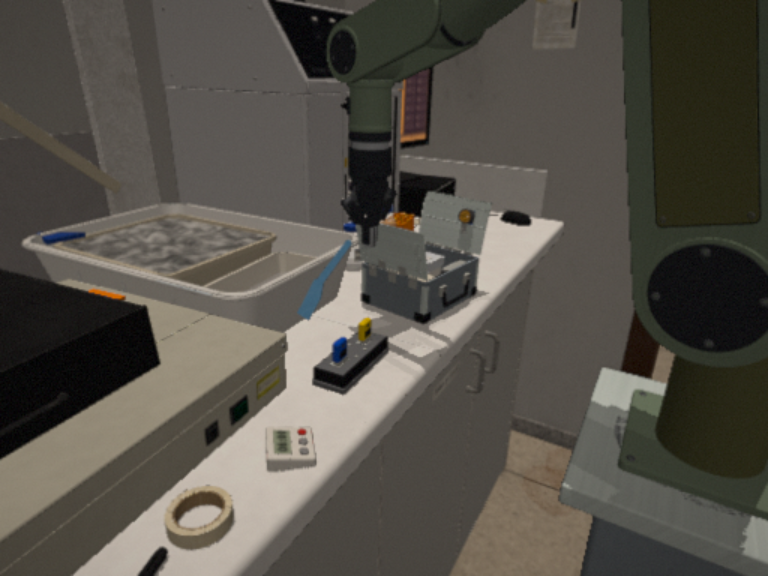

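View pics/top1.png

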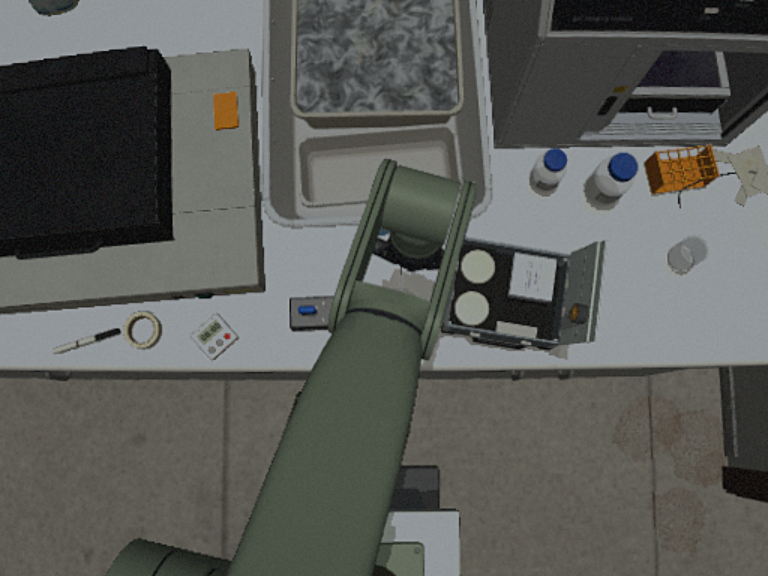

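```bash
python3 -m crank '[{"claw":0,"travel":[0,1.9,0],"twist":0},{"claw":0,"travel":[0,1.9,0],"twist":0},{"claw":0,"travel":[0,1.8,0],"twist":0},{"claw":0,"travel":[0,1.4,0],"twist":0},{"claw":0,"travel":[0.1,1.3,0],"twist":0},{"claw":0,"travel":[0.1,1.3,0],"twist":0},{"claw":0,"travel":[0.4,0.85,0],"twist":0},{"claw":0,"travel":[0.8,0.85,0],"twist":0}]'
python3 -m crank '[{"claw":0,"travel":[0.8,0.6,0],"twist":0},{"claw":0,"travel":[0.9,0.6,0],"twist":0},{"claw":0,"travel":[0.9,0.4,0],"twist":0},{"claw":0,"travel":[1,0.4,0],"twist":0},{"claw":0,"travel":[1,0.2,0],"twist":0},{"claw":0,"travel":[0.6,0.1,0],"twist":0},{"claw":0,"travel":[0.4,0,0],"twist":0},{"claw":0,"travel":[0,0,0],"twist":0}]'
python3 - <<'E'
from h import *
np.set_printoptions(precision=3,suppress=True)
print(delta(case2w([0,35,118])))
for n in ['side']: save(robot.read_camera(n)  ,f'pics/{n}2.png',1.5)
E
```

```text
time_s: 4.37
position: [544.1, -189.8, 177.7]
tool_rot: [-2.128, 0.201, 2.121]
contact_force: [-0.3, 0.7, 1.9]
opening: -0.2
time_s: 5.03
position: [538.6, -210.3, 119.5]
tool_rot: [-2.122, 0.197, 2.126]
contact_force: [-0.2, 0.5, 0.5]
opening: -0.1
[ 0.154 -0.089 -0.08 ]
```

View pics/side2.png

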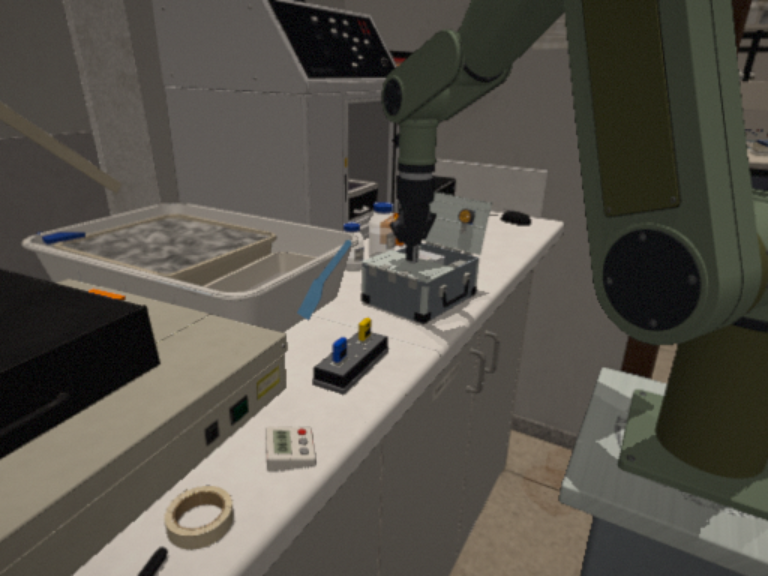

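The plain leaf lies level (px 420,255). I press a little to be sure.

```bash
python3 -m crank '[{"claw":0,"travel":[0.2,0,0],"twist":0},{"claw":0,"travel":[0.2,0,0],"twist":0},{"claw":0,"travel":[0,0,0],"twist":0}]'
python3 - <<'E'
from h import *
np.set_printoptions(precision=3,suppress=True)
c=robot.read_camera('side')
for y in (20,40,60,80):
  for x in (-60,-40):
    uv=proj(c,case2w([x,y,94]))[0]; X=w(c,uv)[0]; print(x,y,X)
print(robot.sense()['contact_force'])
E
```

```text
time_s: 5.33
position: [539.1, -210.4, 118.9]
tool_rot: [-2.123, 0.198, 2.125]
contact_force: [-6.9, 3.0, 15.7]
opening: -0.1
-60 20 [ 477.61  -212.849   94.142]
-40 20 [ 499.    -220.631   92.535]
-60 40 [ 483.041 -197.276   92.492]
-40 40 [ 501.768 -198.73    93.41 ]
-60 60 [ 485.751 -175.206   93.46 ]
-40 60 [ 507.444 -183.333   91.642]
-60 80 [ 489.155 -154.824   93.757]
-40 80 [ 509.809 -160.64    92.871]
[-5.596  3.145 14.793]
```

```bash
python3 -m crank '[{"claw":0,"travel":[-2.5,0,0],"twist":0},{"claw":0,"travel":[-4,0,0],"twist":0},{"claw":0,"travel":[-4,0,0],"twist":0},{"claw":0,"travel":[-3.5,1,-0.5],"twist":0},{"claw":0,"travel":[-1.5,3,-0.5],"twist":0},{"claw":0,"travel":[0,3.8,-0.75],"twist":0},{"claw":0,"travel":[0,3.8,-0.75],"twist":0},{"claw":0,"travel":[0,3.8,-0.75],"twist":0}]'
python3 -m crank '[{"claw":0,"travel":[0,3.8,-0.75],"twist":0},{"claw":0,"travel":[0,2.8,0],"twist":0},{"claw":0,"travel":[2,0,0],"twist":0},{"claw":0,"travel":[3,0,0],"twist":0},{"claw":0,"travel":[2,0,0],"twist":0},{"claw":0,"travel":[1.2,0,0],"twist":0},{"claw":0,"travel":[0,0,0],"twist":0}]'
python3 - <<'E'
from h import *
np.set_printoptions(precision=3,suppress=True)
print(delta(case2w([40,-185,190])),robot.sense()['position'],robot.sense()['contact_force'])
c=robot.read_camera('side');save(c,f'pics/side3.png',1.5)
print([ (d['score'],d['centre']) for d in robot.tip_of('side','lock_leaf_edge')])
E
```

```text
time_s: 6.05
position: [542.7, -369.0, 271.9]
tool_rot: [-2.126, 0.198, 2.124]
contact_force: [0.4, -0.6, -0.4]
opening: -0.1
time_s: 6.63
position: [535.8, -432.2, 184.3]
tool_rot: [-2.114, 0.192, 2.128]
contact_force: [-1.3, 0.8, -0.5]
opening: -0.3
[-0.569  0.056 -0.223] [ 535.835 -432.212  184.331] [-1.283  0.822 -0.487]
[(0.6, [508.5, -368.7, 204.2])]
```

View pics/side3.png

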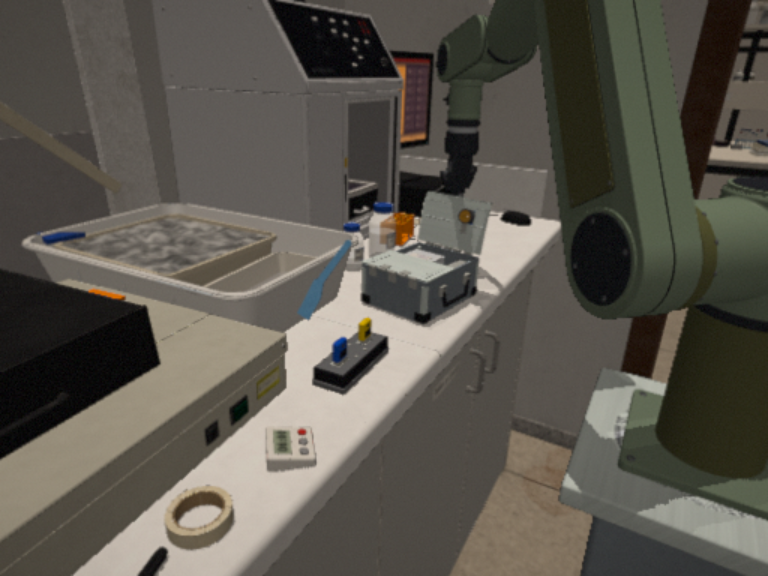

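The gripper stands behind the lock leaf's rear half (px 460,180). Now push.

```bash
python3 -m crank '[{"claw":0,"travel":[0,-2,0],"twist":0},{"claw":0,"travel":[0,-2,0],"twist":0},{"claw":0,"travel":[0,-1.6,0],"twist":0},{"claw":0,"travel":[0,-1.4,0],"twist":0},{"claw":0,"travel":[0.1,-1.3,0],"twist":0},{"claw":0,"travel":[0.1,-1.3,0],"twist":0},{"claw":0,"travel":[0.2,-1.2,0],"twist":0},{"claw":0,"travel":[0.5,-0.8,0],"twist":0}]'
python3 -m crank '[{"claw":0,"travel":[0.6,-0.8,0],"twist":0},{"claw":0,"travel":[0.8,-0.6,0],"twist":0},{"claw":0,"travel":[0.8,-0.6,0],"twist":0},{"claw":0,"travel":[0.9,-0.4,0],"twist":0},{"claw":0,"travel":[0.9,-0.3,0],"twist":0},{"claw":0,"travel":[1,-0.2,0],"twist":0},{"claw":0,"travel":[1,-0.1,0],"twist":0},{"claw":0,"travel":[0.3,0,0],"twist":0}]'
python3 -m crank '[{"claw":0,"travel":[0.2,0,0],"twist":0},{"claw":0,"travel":[0,0,0],"twist":0},{"claw":0,"travel":[0,0,0],"twist":0}]'
python3 - <<'E'
from h import *
np.set_printoptions(precision=3,suppress=True)
print(delta(case2w([40,-39,119])),robot.sense()['position'],robot.sense()['contact_force'])
c=robot.read_camera('side');save(c,f'pics/side4.png',1.5)
for x,y in ((-60,-60),(-60,5),(0,5),(-60,60),(0,-60)):
    uv=proj(c,case2w([x,y,94]))[0]; X=w(c,uv)[0]; print(x,y,X)
E
```

```text
time_s: 7.4
position: [560.1, -319.0, 181.3]
tool_rot: [-2.127, 0.198, 2.122]
contact_force: [-0.1, -1.8, 0.8]
opening: -0.1
time_s: 8.07
position: [564.6, -290.8, 118.7]
tool_rot: [-2.122, 0.198, 2.125]
contact_force: [-7.4, 6.1, 26.1]
opening: 0.2
time_s: 8.32
position: [564.6, -290.8, 118.8]
tool_rot: [-2.123, 0.198, 2.124]
contact_force: [-7.5, 6.3, 19.2]
opening: -0.2
[-0.018 -0.108 -0.03 ] [ 564.57  -290.758  118.817] [-7.543  6.267 19.17 ]
-60 -60 [ 464.529 -296.307   92.36 ]
-60 5 [ 472.634 -222.101   96.282]
0 5 [ 531.082 -232.865   96.4  ]
-60 60 [ 485.722 -175.14    93.488]
0 -60 [ 522.867 -305.375   93.126]
```

View pics/side4.png

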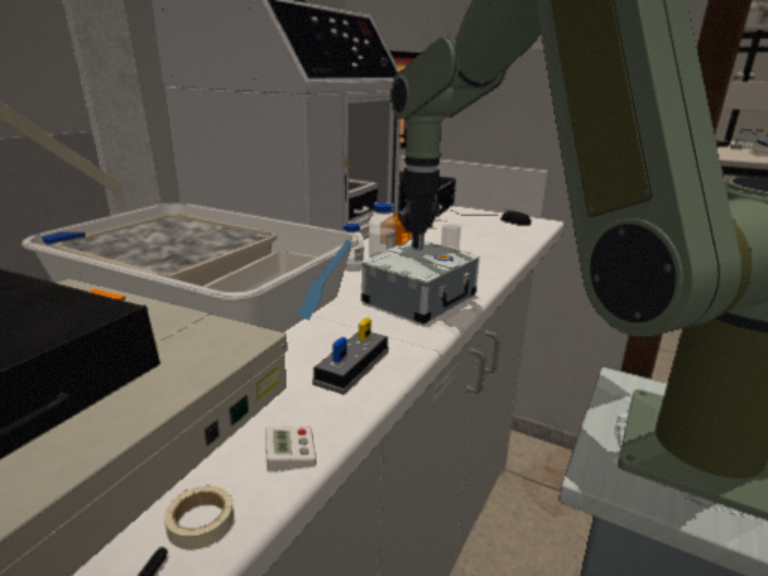

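```bash
python3 -m crank '[{"claw":0,"travel":[-2.5,0,0],"twist":0},{"claw":0,"travel":[-4,0,0],"twist":0},{"claw":0,"travel":[-4,-0.5,0],"twist":0},{"claw":0,"travel":[-3,-3,0],"twist":0},{"claw":0,"travel":[0,-4,0],"twist":0},{"claw":0,"travel":[0,-4,0],"twist":0},{"claw":0,"travel":[0,-4,0],"twist":0},{"claw":0,"travel":[0,-4,0],"twist":0}]'
python3 -m crank '[{"claw":0,"travel":[0,-2,0],"twist":0},{"claw":0,"travel":[0,0,0],"twist":0}]'
python3 - <<'E'
from h import *
np.set_printoptions(precision=3,suppress=True)
s=robot.sense();print(s['position'],s['qpos'],yaw(toolR()))
for n in ('top','side'):
    c=robot.read_camera(n)
    cv2.imwrite(f'pics/{n}5.png',cv2.resize(c['color'][:,:,::-1],None,fx=1.5,fy=1.5))
    k=proj(c,case2w([-37,-24,100]))[0].astype(int); print('plug px',k)
    r=28
    a=cv2.resize(c['color'][k[1]-r:k[1]+r,k[0]-r:k[0]+r,::-1],(400,400),interpolation=cv2.INTER_CUBIC)
    b=proj(c,[503,110,60])[0].astype(int)
    b2=cv2.resize(c['color'][b[1]-r:b[1]+r,b[0]-r:b[0]+r,::-1],(400,400),interpolation=cv2.INTER_CUBIC)
    cv2.imwrite(f'pics/{n}5z.png',np.hstack([a,b2]))
    for kk in ('keyway','key_blue','key_yellow','lock_leaf_edge','plain_leaf_edge','case'):
        print(n,kk,[(round(d['score'],2),np.array(d['centre'])) for d in robot.tip_of(n,kk)[:2]])
    np.savez(f'c5_{n}.npz',**{q:c[q] for q in c})
E
```

```text
time_s: 9.03
position: [600.7, -98.6, 249.3]
tool_rot: [-2.123, 0.2, 2.123]
contact_force: [0.7, -0.1, -0.2]
opening: 0.1
time_s: 9.2
position: [604.7, -75.6, 248.9]
tool_rot: [-2.125, 0.191, 2.126]
contact_force: [-0.5, -0.2, -0.2]
opening: -0.3
[604.682 -75.612 248.858] [-0.267  0.285  1.461  0.002  1.397  1.484] -100.37755717172885
plug px [346 207]
top keyway [(0.64, array([ 487.7, -261.2,   96. ]))]
top key_blue [(0.56, array([500.8, 110.7,   5.8]))]
top key_yellow []
top lock_leaf_edge [(0.94, array([ 531.8, -230.8,  104.2])), (0.15, array([502.8, 114.5,  10. ]))]
top plain_leaf_edge [(0.72, array([ 533.4, -243.2,   91.7]))]
top case [(0.58, array([ 532.9, -244.4,   -1.1]))]
plug px [294 170]
side keyway [(0.61, array([ 492.2, -259.7,   97.2]))]
side key_blue [(0.46, array([496.3, 109.7,  10.1]))]
side key_yellow [(0.45, array([511.9,  28.9,   4.2]))]
side lock_leaf_edge [(0.85, array([ 533.1, -228.8,  101.4]))]
side plain_leaf_edge []
side case [(0.65, array([ 531.8, -241. ,   -0.8]))]
```

View pics/top5z.png

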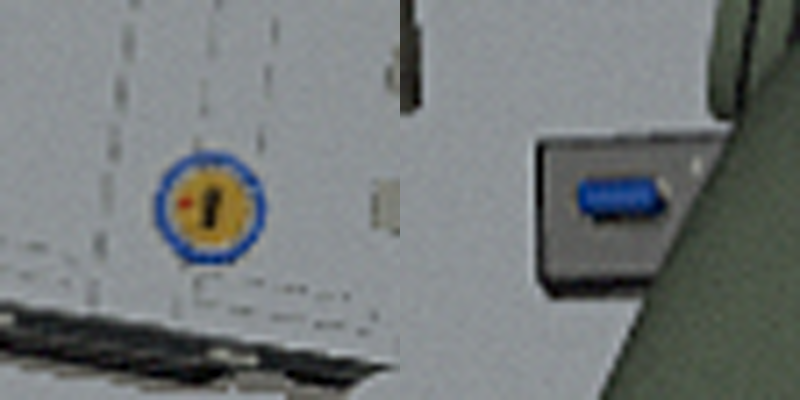

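View pics/side5z.png

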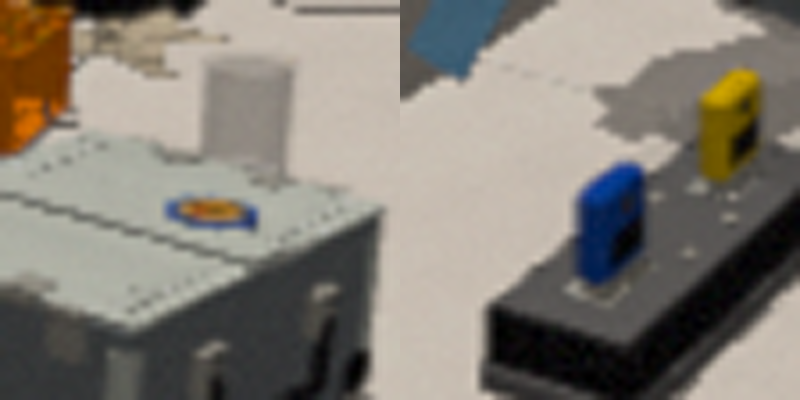

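View pics/top5.png

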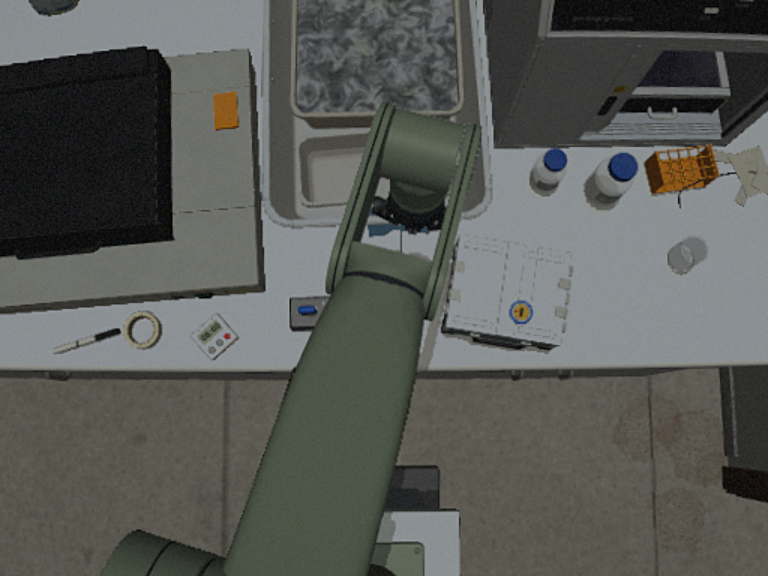

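```bash
cat >> h.py <<'E'
def load(n): return {k:v for k,v in np.load(n).items()}
def ray(c,uv,z):
    uv=np.atleast_2d(np.array(uv,float)); p=cv2.undistortPoints(uv[:,None],K(c),np.array(c['distortion']))[:,0]
    R=np.array(c['R']);C=-R.T@c['t'];d=np.c_[p,np.ones(len(p))]@R
    return C+d*((z-C[2])/d[:,2])[:,None]
E
python3 - <<'E'
from h import *
np.set_printoptions(precision=2,suppress=True)
for n in ('top','side'):
    c=load(f'c5_{n}.npz'); img=c['color'].astype(int); r,g,b=img[...,0],img[...,1],img[...,2]
    blue=(b>g+35)&(b>r+60)
    nl,lab,st,ce=cv2.connectedComponentsWithStats(blue.astype(np.uint8))
    for i in range(1,nl):
        if st[i,4]<6: continue
        k=proj(c,case2w([-37,-24,100]))[0]; kb=proj(c,[502,110,60])[0]
        if min(np.linalg.norm(ce[i]-k),np.linalg.norm(ce[i]-kb))>15: continue
        vs,us=np.nonzero(lab==i); print(n,ce[i],st[i])
        plug=np.linalg.norm(ce[i]-k)<15
        if plug:
            hull=cv2.convexHull(np.c_[us,vs].astype(np.float32)); (e,ax,an)=cv2.fitEllipse(hull[:,0]) ; print('ell',e,ax, 'bbox',st[i,:2]+(st[i,2:4]-1)/2.)
            for h in (96,100): print(h,ray(c,[e,st[i,:2]+(st[i,2:4]-1)/2.],h))
        else:
            P=ray(c,np.c_[us,vs],70); print(cv2.minAreaRect(P[:,:2].astype(np.float32)))
            print('z',np.percentile(c['z_map'][vs,us],[5,50,95]))
            X=w(c,np.c_[us,vs]); print(np.percentile(X,[2,10,50,90,98],axis=0))
    # brass & slot
    br=(r>b+50)&(r>110)
    k=proj(c,case2w([-37,-24,100]))[0]; vs,us=np.nonzero(br); s=np.hypot(us-k[0],vs-k[1])<14
    if s.any():
        hull=cv2.convexHull(np.c_[us[s],vs[s]].astype(np.float32));e=cv2.fitEllipse(hull[:,0]);print('brass',e,ray(c,e[0],100))
    g_=proj(c,case2w([-37,-24,100]))[0].astype(int)
    if n=='top': print(g[g_[1]-9:g_[1]+11,g_[0]-9:g_[0]+11])
E
```

```text
top [346.82 208.4 ] [340 200  15  16  50]
ell (347.00360107421875, 207.68946838378906) (14.710234642028809, 15.109295845031738) bbox [347.  207.5]
96 [[ 493.37 -262.56   96.  ]
 [ 493.86 -262.57   96.  ]]
100 [[ 492.78 -261.79  100.  ]
 [ 493.26 -261.8   100.  ]]
top [204.  205.8] [199 204  11   5  41]
((504.19586181640625, 106.13357543945312), (26.39354705810547, 10.571496963500977), 89.69956970214844)
z [1189.32 1193.53 1197.94]
[[499.8   93.37  64.94]
 [501.62  95.91  65.82]
 [504.41 106.24  69.84]
 [509.11 117.33  73.4 ]
 [509.69 119.21  74.49]]
brass ((347.0841064453125, 207.5), (9.613420486450195, 9.814409255981445), 0.0) [[ 493.26 -262.01  100.  ]]
[[142 146 144 145 146 145 146 149 130 141 151 150 149 143 148 144 146 114
  141 143]
 [146 142 145 148 142 149 151 148 123 139 155 152 149 151 149 147 151 110
  140 148]
 [143 151 145 147 146 150 152 137  99  98 100 108 114 129 146 151 147 131
  147 143]
 [140 147 146 149 155 135 101  82  77  75  70  62  77  83 117 146 151 148
  146 145]
 [146 149 152 148 127  90  81 111 109  90 116 102 119 108  81 102 145 149
  151 148]
 [145 147 1
[... 992 characters left out ...]
9 146
  147 143]
 [145 142 147 145 149 146 107  52  50  44  56  36  65  53 134 141 144 141
  150 145]
 [149 142 146 144 148 150 119 128 146 144 145 138 141 139 150 148 147 146
  147 148]
 [145 147 150 147 147 148 145 149 137 126 131 120 142 151 144 144 150 151
  145 145]]
side [225.4  231.54] [223 225   8  16  70]
((489.7585144042969, 133.04933166503906), (14.910314559936523, 68.76602172851562), 22.584989547729492)
z [799.47 805.56 816.34]
[[495.92 100.28  41.47]
 [496.34 103.91  46.52]
 [498.38 119.84  63.26]
 [501.88 123.81  69.78]
 [503.5  124.29  70.43]]
brass ((295.39129638671875, 170.78260803222656), (2.877413272857666, 7.259195327758789), 95.65496826171875) [[ 488.81 -260.09  100.  ]]
```

Plug by the top camera is at about (493,-262), and its slot lies along the case's x. The blue key's head is centred near (504,106). Now turn the gripper for the key.

```bash
python3 -m crank '[{"claw":5,"travel":[0,0,0],"twist":-7.16},{"claw":5,"travel":[0,0,0],"twist":-7.16},{"claw":5,"travel":[0,0,0],"twist":-7.16},{"claw":5,"travel":[0,0,0],"twist":-7.16},{"claw":5,"travel":[0,0,0],"twist":-7.16},{"claw":5,"travel":[0,0,0],"twist":-7.16},{"claw":5,"travel":[0,0,0],"twist":-7.16},{"claw":5,"travel":[0,0,0],"twist":-7.16}]'
python3 -m crank '[{"claw":5,"travel":[0,0,0],"twist":-7.16},{"claw":5,"travel":[0,0,0],"twist":-7.16},{"claw":5,"travel":[0,0,0],"twist":-7.16},{"claw":5,"travel":[0,0,0],"twist":-7.16},{"claw":5,"travel":[0,0,0],"twist":-7.16},{"claw":5,"travel":[0,0,0],"twist":-7.16},{"claw":5,"travel":[0,0,0],"twist":-1.7},{"claw":5,"travel":[0,0,0],"twist":0}]'
python3 - <<'E'
from h import *
np.set_printoptions(precision=3,suppress=True)
R=toolR();print(yaw(R),robot.sense()['position'],robot.sense()['opening'],robot.tip_extent)
print(delta([504.2,107,150]))
c=load('c5_top.npz');print('edge',ray(c,[[198.5,205.8],[199,205.8],[198,205.8]],70),-c['R'].T@c['t'])
c=robot.read_camera('side')
for k in ('key_blue','key_yellow','key_block'):
  print([(round(d['score'],2),d['centre']) for d in robot.tip_of('side',k)])
E
```

```text
time_s: 10.57
position: [604.4, -80.1, 249.8]
tool_rot: [1.737, 0.755, -1.737]
contact_force: [-0.4, -0.5, -1.0]
opening: 50.0
time_s: 11.23
position: [604.3, -80.1, 249.8]
tool_rot: [1.193, 1.22, -1.193]
contact_force: [0.5, 0.8, 0.5]
opening: 50.1
1.292790207691576 [604.348 -80.077 249.754] 50.10619698278348 25.0
[  9.976  -9.59  -18.929]
edge [[504.796 120.538  70.   ]
 [504.789 119.225  70.   ]
 [504.803 121.852  70.   ]] [ 322.15   -38.401 1249.081]
[(0.68, [502.0, 112.3, 6.7])]
[(0.53, [508.6, 22.8, 9.3])]
[(0.65, [507.4, 65.8, 1.3]), (0.63, [500.4, 108.7, 6.7])]
```

```bash
python3 -m crank '[{"claw":5,"travel":[0,-1.59,-3.145],"twist":0},{"claw":5,"travel":[0,-1.59,-3.145],"twist":0},{"claw":5,"travel":[0,-1.59,-3.145],"twist":0},{"claw":5,"travel":[1,-1.59,-3.145],"twist":0},{"claw":5,"travel":[2,-1.59,-3.145],"twist":0},{"claw":5,"travel":[3,-1.57,-3.145],"twist":0},{"claw":5,"travel":[3,0,0],"twist":0},{"claw":5,"travel":[1,0,0],"twist":0}]'
python3 -m crank '[{"claw":5,"travel":[0,0,0],"twist":0},{"claw":5,"travel":[0,0,0],"twist":0}]'
python3 - <<'E'
from h import *
np.set_printoptions(precision=3,suppress=True)
R=toolR();print(yaw(R),robot.sense()['position'])
print(delta([505,106.5,63]))
for n in ('top','side'):
    c=robot.read_camera(n); b=proj(c,[503,106,90])[0].astype(int);r=36
    print(n,b,[(round(d['score'],2),d['centre']) for d in robot.tip_of(n,'key_blue')])
    cv2.imwrite(f'pics/{n}6.png',cv2.resize(c['color'][b[1]-r:b[1]+r,b[0]-r:b[0]+r,::-1],(600,600),interpolation=cv2.INTER_CUBIC))
    # expected finger centre line
    print(proj(c,[robot.sense()['position']-[0,0,25],[505,106.5,70],[505,121.5,70],[505,91.5,70]]))
E
```

```text
time_s: 12.1
position: [502.7, 104.8, 148.8]
tool_rot: [1.187, 1.226, -1.196]
contact_force: [-0.8, -0.7, -0.4]
opening: 49.9
time_s: 12.27
position: [507.3, 102.8, 153.0]
tool_rot: [1.193, 1.219, -1.194]
contact_force: [0.3, -0.4, 0.3]
opening: 50.2
1.2129013875857042 [507.264 102.843 153.041]
[ 9.004 -0.219 -0.372]
top [203 205] []
[[202.545 200.492]
 [203.849 205.694]
 [198.135 205.725]
 [209.571 205.663]]
side [226 217] [(0.54, [501.5, 108.8, 7.2])]
[[225.    201.177]
 [225.591 225.571]
 [221.934 228.227]
 [229.139 222.994]]
```

View pics/side6.png

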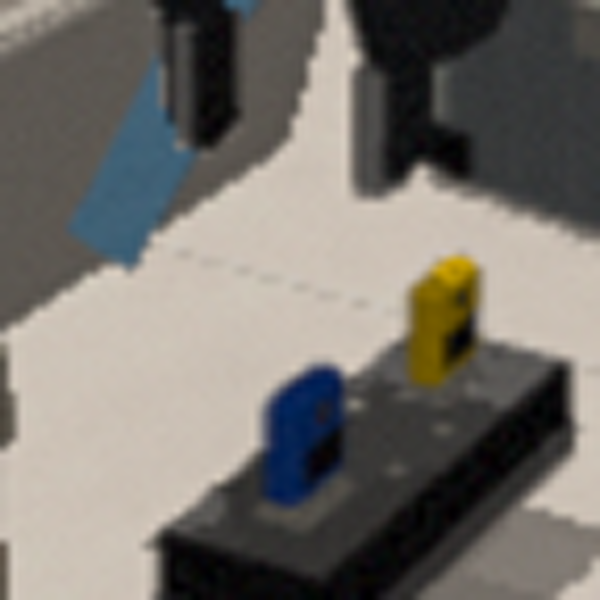

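View pics/top6.png

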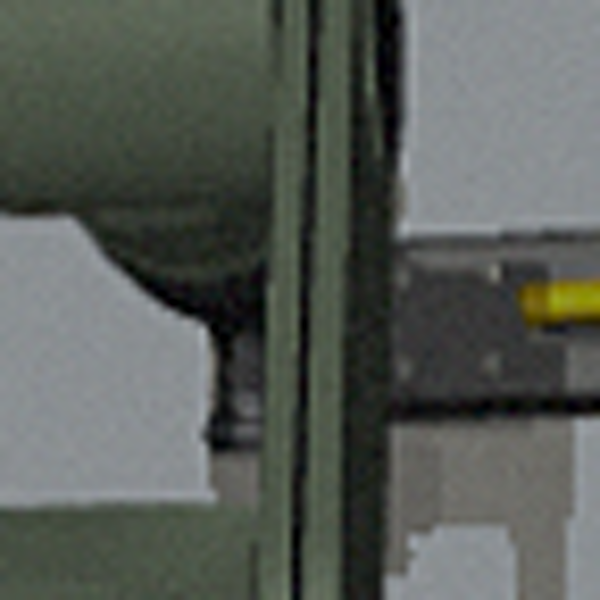

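```bash
python3 - <<'E'
from h import *
np.set_printoptions(precision=3,suppress=True)
print(robot.sense()['position'],delta([504.5,105.8,63]))
E
```

```text
[508.654 102.657 154.749] [ 9.173 -0.446 -0.323]
```

```bash
python3 -m crank '[{"claw":5,"travel":[2,-0.2,-0.15],"twist":0},{"claw":5,"travel":[2,-0.2,-0.15],"twist":0},{"claw":5,"travel":[0,0,0],"twist":0},{"claw":5,"travel":[0,0,0],"twist":0},{"claw":5,"travel":[0,0,0],"twist":0}]'; python3 - <<'E'
from h import *
np.set_printoptions(precision=3,suppress=True)
print(robot.sense()['position'],delta([504.5,105.8,63]),yaw(toolR()))
E
```

```text
time_s: 12.88
position: [503.8, 106.0, 114.1]
tool_rot: [1.194, 1.218, -1.191]
contact_force: [1.1, 0.1, 0.8]
opening: 49.9
[503.841 106.042 114.107] [5.111 0.053 0.025] 1.2424847004387325
```

```bash
python3 -m crank '[{"claw":5,"travel":[1.5,0.05,0],"twist":0},{"claw":5,"travel":[1.5,0,0],"twist":0},{"claw":5,"travel":[1.3,0,0],"twist":0},{"claw":5,"travel":[0.8,0,0],"twist":0},{"claw":5,"travel":[0,0,0],"twist":0},{"claw":5,"travel":[0,0,0],"twist":0}]'; python3 -m crank '[{"claw":0,"travel":[0,0,0],"twist":0},{"claw":0,"travel":[0,0,0],"twist":0},{"claw":0,"travel":[0,0,0],"twist":0},{"claw":0,"travel":[0,0,0],"twist":0},{"claw":0,"travel":[0,0,0],"twist":0},{"claw":0,"travel":[0,0,0],"twist":0}]' 30; python3 - <<'E'
from h import *
np.set_printoptions(precision=3,suppress=True)
s=robot.sense();print(s['position'],s['contact_force'],s['ft_torque'],yaw(toolR()))
c=robot.read_camera('side'); b=proj(c,[503,106,90])[0].astype(int);r=36
cv2.imwrite('pics/side7.png',cv2.resize(c['color'][b[1]-r:b[1]+r,b[0]-r:b[0]+r,::-1],(600,600),interpolation=cv2.INTER_CUBIC))
E
```

```text
time_s: 13.38
position: [503.8, 106.3, 62.4]
tool_rot: [1.193, 1.219, -1.192]
contact_force: [0.0, 0.7, 0.9]
opening: 50.1
time_s: 13.88
position: [503.9, 106.4, 62.7]
tool_rot: [1.194, 1.218, -1.192]
contact_force: [-0.5, 0.6, 6.3]
opening: 11.7
[503.858 106.354  62.653] [-0.451  0.638  6.291] [-0.056  0.143  0.008] 1.266686080445245
```

View pics/side7.png

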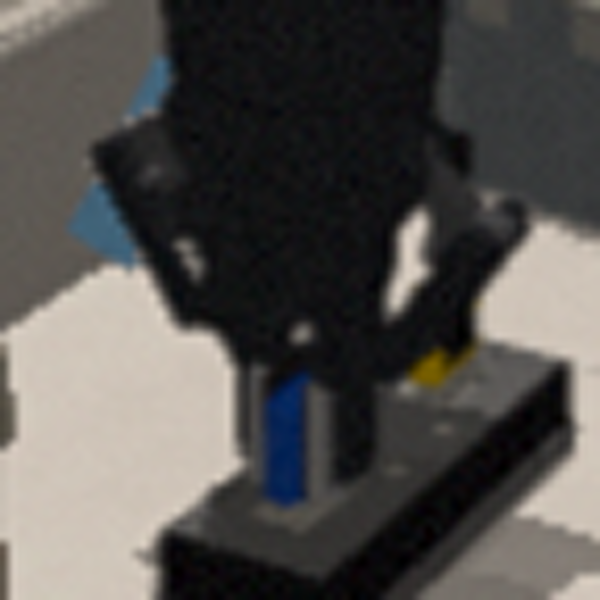

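```bash
python3 -m crank '[{"claw":0,"travel":[0,0,0],"twist":0},{"claw":0,"travel":[-1,0,0],"twist":0},{"claw":0,"travel":[-2.5,0,0],"twist":0},{"claw":0,"travel":[-3.5,0,0],"twist":0},{"claw":0,"travel":[-3.5,0,0],"twist":0},{"claw":0,"travel":[-1,0,0],"twist":-4},{"claw":0,"travel":[0,0,0],"twist":-7},{"claw":0,"travel":[0,0,0],"twist":-7}]' 90; python3 -m crank '[{"claw":0,"travel":[0,0,0],"twist":-7},{"claw":0,"travel":[0,0,0],"twist":-7},{"claw":0,"travel":[0,0,0],"twist":-7},{"claw":0,"travel":[0,0,0],"twist":-7},{"claw":0,"travel":[0,0,0],"twist":-7},{"claw":0,"travel":[0,0,0],"twist":-7},{"claw":0,"travel":[0,0,0],"twist":-7},{"claw":0,"travel":[0,0,0],"twist":-7}]'; python3 -m crank '[{"claw":0,"travel":[0,0,0],"twist":-4},{"claw":0,"travel":[0,0,0],"twist":0},{"claw":0,"travel":[0,0,0],"twist":0}]'; python3 - <<'E'
from h import *
np.set_printoptions(precision=3,suppress=True)
s=robot.sense();print(s['position'],s['contact_force'],s['qpos'],yaw(toolR()))
print(delta([492.3,-261.5,172]))
c=robot.read_camera('side'); b=proj(c,[503,106,150])[0].astype(int);r=36
cv2.imwrite('pics/side8.png',cv2.resize(c['color'][b[1]-r:b[1]+r,b[0]-r:b[0]+r,::-1],(600,600),interpolation=cv2.INTER_CUBIC))
E
```

```text
time_s: 14.6
position: [503.6, 106.4, 178.7]
tool_rot: [0.955, 1.35, -0.952]
contact_force: [-0.2, 0.3, -0.8]
opening: 10.6
time_s: 15.27
position: [502.4, 106.3, 176.6]
tool_rot: [0.197, 1.563, -0.197]
contact_force: [0.5, 0.5, -1.4]
opening: 10.6
time_s: 15.52
position: [502.6, 106.3, 176.7]
tool_rot: [0.149, 1.566, -0.149]
contact_force: [0.1, 0.4, -0.9]
opening: 10.8
[502.61  106.318 176.671] [ 0.056  0.395 -0.923] [ 0.04   0.16   1.771  0.     1.211 -1.342] 79.15627347859579
[  0.468 -36.319   5.908]
```

View pics/side8.png

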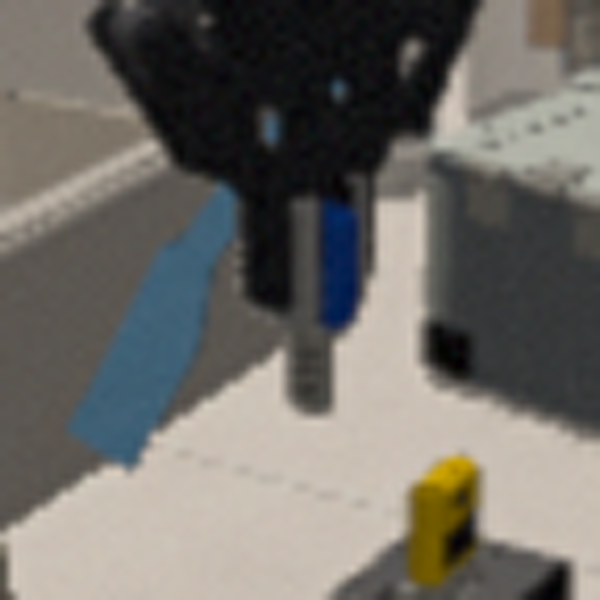

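```bash
python3 - <<'E'
from h import *
np.set_printoptions(precision=2,suppress=True)
s=robot.sense();R=toolR();p=s['position'];print(p)
c=robot.read_camera('side'); b=proj(c,[503,106,150])[0].astype(int);r=36
print('crop origin',b-36)
for dz in (-2,0,2):
  for tipd in (54.5,):
    P=[]
    for zz in (4,12,20):
        row=[]
        for sx in (-7,7):
            for sy in (-2.5,2.5): row.append(p+R@np.array([tipd-zz,sy,sx+dz]))
        q=(proj(c,row)-(b-36))*600/72; print(dz,zz,'u',q[:,0].min(),q[:,0].max(),'v',q[:,1].min(),q[:,1].max())
cr=c['color'][b[1]-36:b[1]+36,b[0]-36:b[0]+36].astype(int)
for v in (42,43,44,45,46,47,48): print(v, cr[v,30:46].sum(1)//3)
E
```

```text
[502.71 106.31 176.67]
crop origin [190 157]
-2 4 u 282.94634025749497 333.0462854207288 v 381.6854537608056 402.1653494890643
-2 12 u 282.6608156280564 332.95398503944494 v 354.8709552556005 375.02578227999163
-2 20 u 282.3716141890121 332.85977836233775 v 327.8498416333115 347.6742808643692
0 4 u 277.7009724771678 327.6963165645315 v 379.60216344273783 400.0200943269403
0 12 u 277.3955391516613 327.58333144479366 v 352.8192508131293 372.9128895161255
0 20 u 277.08625138413083 327.46825196685614 v 325.83023666866995 345.5942846301454
2 4 u 272.47099413285315 322.3621713978867 v 377.5250101414564 397.88126441590066
2 12 u 272.14576551876087 322.228619616835 v 350.7736054222112 370.8063411614951
2 20 u 271.81650633707073 322.09278700268226 v 323.81661075198997 343.5205498118772
42 [ 82  82 112 174 119  73  59  58  70  92 182 192 192 190 191 193]
43 [104 120 179 193 128  74  63  64  73  92 178 193 192 190 191 190]
44 [176 189 193 191 119  69  60  55  70  92 178 193 191 192 192 193]
45 [193 193 196 190 125  74  66  68  72  91 178 194 193 191 192 192]
46 [195 192 195 191 119  65  54  53  69  92 178 193 191 193 192 192]
47 [193 194 194 191 133  81  67  64  70  91 179 193 190 189 192 191]
48 [194 193 196 192 164 112  83  71  70  92 179 194 191 191 189 189]
```

```bash
python3 -m crank '[{"claw":0,"travel":[0,-2,0.3],"twist":0},{"claw":0,"travel":[0,-3,0.5],"twist":0},{"claw":0,"travel":[0,-3,0.5],"twist":0},{"claw":0,"travel":[0,-3,0.5],"twist":0},{"claw":0,"travel":[0,-3,0.5],"twist":0},{"claw":0,"travel":[0,-3,0.5],"twist":0},{"claw":0,"travel":[0,-3,0.5],"twist":0},{"claw":0,"travel":[0,-3,0.5],"twist":0}]'; python3 -m crank '[{"claw":0,"travel":[0,-3,0.5],"twist":0},{"claw":0,"travel":[0,-3,0.5],"twist":0},{"claw":0,"travel":[0,-3,0.5],"twist":0},{"claw":0,"travel":[0,-3,0.4],"twist":0},{"claw":0,"travel":[0,-1.3,0.2],"twist":0},{"claw":0,"travel":[0,0,0],"twist":0},{"claw":0,"travel":[0,0,0],"twist":0}]'; python3 - <<'E'
from h import *
np.set_printoptions(precision=2,suppress=True)
s=robot.sense();print(s['position'],s['contact_force'],yaw(toolR()))
print(delta([492.3,-261.5,172]))
for n in ('side','top'):
    c=robot.read_camera(n); b=proj(c,[492,-261,120])[0].astype(int);r=24
    np.savez(f'c9_{n}.npz',**{q:c[q] for q in c})
    print(n,b-r)
    cv2.imwrite(f'pics/{n}9.png',cv2.resize(c['color'][b[1]-r:b[1]+r,b[0]-r:b[0]+r,::-1],(600,600),interpolation=cv2.INTER_CUBIC))
E
```

```text
time_s: 16.28
position: [497.2, -128.2, 176.8]
tool_rot: [0.148, 1.566, -0.148]
contact_force: [0.8, -0.2, 0.4]
opening: 10.7
time_s: 16.87
position: [493.2, -261.3, 176.5]
tool_rot: [0.15, 1.566, -0.148]
contact_force: [0.5, 0.3, -0.6]
opening: 11.0
[ 493.17 -261.33  176.47] [ 0.52  0.26 -0.65] 79.14861168477503
[ 0.45 -0.03 -0.08]
side [271 140]
top [324 182]
```

View pics/side9.png

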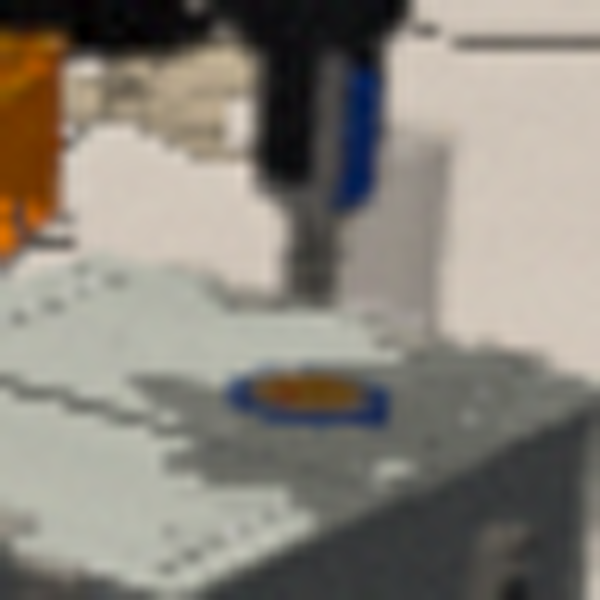

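View pics/top9.png

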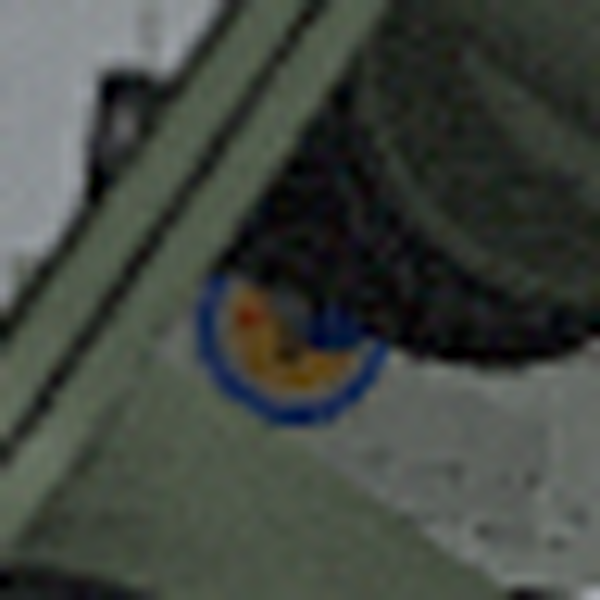

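```bash
python3 - <<'E'
from h import *
np.set_printoptions(precision=2,suppress=True)
s=robot.sense();R=toolR();p=s['position']
c=load('c9_side.npz');img=c['color'].astype(int)
o=np.array([271,140])
for v in range(157,168): print(v, (img[v,290:302].sum(1)//3))
for zz in (0,4,12,18):
    row=[p+R@np.array([54.5-zz,sy,sx]) for sx in (-7,7) for sy in (-2.5,2.5)]
    q=proj(c,row);print(zz,'u',q[:,0].min(),q[:,0].max(),'v',q[:,1].min(),q[:,1].max())
r,g,b=img[...,0],img[...,1],img[...,2]
sub=np.zeros_like(r,bool);sub[164:178,286:306]=1
br=sub&(r>b+35)&(r>90); bl=sub&(b>r+30)&(b>g+15)
for m,h,rad in ((br,100,13),(bl,98,20)):
    vs,us=np.nonzero(m); print(m.sum(),us.min(),us.max(),vs.min(),vs.max(),us.mean(),vs.mean())
# predicted outline of plug for centre candidates
for cx,cy in ((493.2,-261.3),(492.3,-260.7)):
    a=np.linspace(0,2*np.pi,60)
    for h,rad in ((100,13),(100,20)):
        q=proj(c,np.c_[cx+rad*np.cos(a),cy+rad*np.sin(a),np.full(60,h)]);print(cx,cy,h,rad,q.min(0),q.max(0))
print((r-b)[164:177,286:306]); print((b-g)[164:177,286:306])
E
```

```text
157 [198 201 196 164 100  70  77  74  89 121 141 144]
158 [196 198 197 176 103  64  71  76 117 138 143 145]
159 [196 197 198 168 100  62  61  75 117 138 144 143]
160 [195 195 193 146  80  56  60  74 110 138 145 142]
161 [196 197 196 147  88  68  68  82 130 143 143 144]
162 [182 188 190 145  86  64  60  81 133 143 143 142]
163 [142 146 150 126  93  77  72  97 137 147 147 147]
164 [134 135 125 114 122 116 106 120 152 164 159 156]
165 [172 173 173 173 175 175 177 175 164 161 141 143]
166 [176 178 177 176 179 177 179 181 177 177 163 153]
167 [181 179 179 179 179 180 178 178 178 179 170 137]
0 u 292.20248171291314 296.87714868131155 v 163.19427900456415 164.54104505042983
4 u 292.2873180037071 296.9690416322124 v 161.96653588724791 163.30177186345225
12 u 292.4578118976772 297.1537252149734 v 159.50047631684296 160.81244440204773
18 u 292.58640694641093 297.293029952455 v 157.6416080176021 158.93594124962908
14 292 298 170 172 294.7857142857143 170.64285714285714
14 289 301 171 173 296.0 172.42857142857142
493.2 -261.3 100 13 [290.07 169.06] [298.43 171.81]
493.2 -261.3 100 20 [287.82 168
[... 1636 characters left out ...]
 -11  -8
   -8  -8]
 [-11 -11 -13 -10  -8   1   3  -5  -7  -2  -7  -7  -7 -10  -7  -8  -8  -7
   -6  -9]
 [-10  -9 -11  10  17  -6 -22 -31 -36 -39 -40 -30 -20  -9   3  -1  -6  -8
   -7  -6]
 [ -8 -10  -7  26  31  -6 -32 -32 -38 -46 -49 -46 -45 -20  14  28   0  -6
   -6  -7]
 [ -6  -8  -6  11  27  20   6   2 -16 -25 -22 -24 -16  -2  23  36   0  -8
   -7  -8]
 [ -8  -7  -7  -7  -4   3  20  24  25  26  28  24  26  31  37  31   0  -7
   -8  -7]
 [ -7  -8  -7  -7  -8  -9  -4  -7  -5  -5   2  -3  -6  -4   3   4  -4  -5
   -7  -7]
 [ -8  -4  -6  -4  -6  -7  -9  -6  -6  -7  -7  -8  -7  -8  -7  -5  -6  -8
   -7  -5]
 [ -8  -4  -6  -6  -7  -5  -3  -9  -8  -7  -8  -7  -8  -5  -8  -7  -9  -9
   -7  -6]]
```

```bash
python3 -m crank '[{"claw":0,"travel":[1,0,-0.05],"twist":0},{"claw":0,"travel":[0.8,0,0],"twist":0},{"claw":0,"travel":[0.3,0,0],"twist":0},{"claw":0,"travel":[0.2,0,0],"twist":0},{"claw":0,"travel":[0.1,0,0],"twist":0},{"claw":0,"travel":[0,0,0],"twist":0}]'; python3 - <<'E'
from h import *
np.set_printoptions(precision=2,suppress=True)
s=robot.sense();print(s['position'],s['contact_force'],s['ft_torque'])
E
```

```text
time_s: 17.47
position: [492.7, -261.1, 152.2]
tool_rot: [0.147, 1.567, -0.147]
contact_force: [-0.4, -1.5, -0.8]
opening: 10.7
[ 492.72 -261.11  152.16] [-0.45 -1.53 -0.79] [-0.22  0.07 -0.  ]
```

```bash
python3 -m crank '[{"claw":0,"travel":[0.2,0,0],"twist":0},{"claw":0,"travel":[0.2,0,0],"twist":0},{"claw":0,"travel":[0,0,0],"twist":0}]'; python3 - <<'E'
from h import *
np.set_printoptions(precision=2,suppress=True)
s=robot.sense();print(s['position'],s['contact_force'],s['ft_torque'])
c=robot.read_camera('side');b=np.array([296,165]);r=24
cv2.imwrite(f'pics/side10.png',cv2.resize(c['color'][b[1]-r:b[1]+r,b[0]-r:b[0]+r,::-1],(600,600),interpolation=cv2.INTER_CUBIC))
E
```

```text
time_s: 17.72
position: [492.8, -261.3, 148.4]
tool_rot: [0.147, 1.566, -0.147]
contact_force: [-0.6, -0.7, -0.5]
opening: 11.0
[ 492.79 -261.28  148.39] [-0.55 -0.65 -0.53] [-0.19  0.07  0.03]
```

View pics/side10.png

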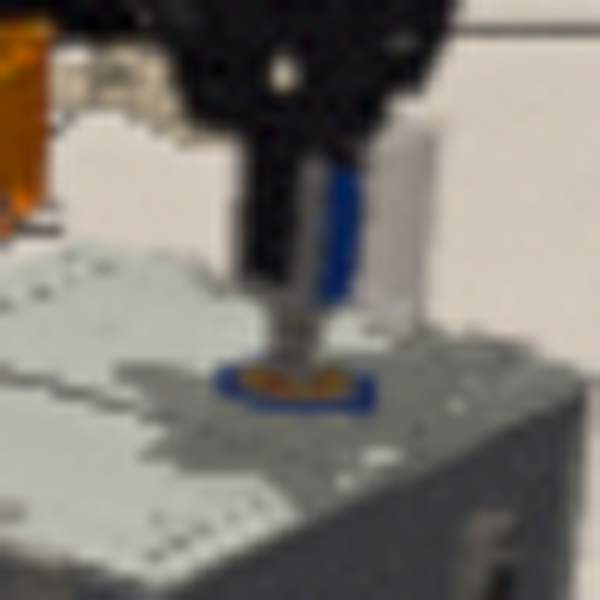

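The blade is already in the slot (tip about 94 mm, no force). I push on.

```bash
python3 -m crank '[{"claw":0,"travel":[0.3,0,0],"twist":0},{"claw":0,"travel":[0.4,0,0],"twist":0},{"claw":0,"travel":[0.4,0,0],"twist":0},{"claw":0,"travel":[0.3,0,0],"twist":0},{"claw":0,"travel":[0,0,0],"twist":0}]'; python3 -m crank '[{"claw":0,"travel":[0.2,0,0],"twist":0},{"claw":0,"travel":[0.1,0,0],"twist":0},{"claw":0,"travel":[0.1,0,0],"twist":0},{"claw":0,"travel":[0,0,0],"twist":0},{"claw":0,"travel":[0,0,0],"twist":0}]';  python3 - <<'E'
from h import *
np.set_printoptions(precision=2,suppress=True)
s=robot.sense();print(s['position'],s['contact_force'],s['ft_torque'],yaw(toolR()))
E
```

```text
time_s: 18.18
position: [492.7, -261.3, 133.8]
tool_rot: [0.147, 1.566, -0.147]
contact_force: [0.0, -2.1, -1.3]
opening: 10.8
time_s: 18.6
position: [492.9, -261.3, 130.8]
tool_rot: [0.147, 1.566, -0.147]
contact_force: [-1.7, -1.4, 0.7]
opening: 10.7
[ 492.87 -261.32  130.77] [-1.72 -1.37  0.7 ] [-0.26  0.31  0.03] 79.26859812747905
```

```bash
python3 -m crank '[{"claw":0,"travel":[0.1,0,0],"twist":0},{"claw":0,"travel":[0,0,0],"twist":0},{"claw":0,"travel":[0,0,0],"twist":0}]'; python3 -m crank '[{"claw":0,"travel":[0,0,0],"twist":4},{"claw":0,"travel":[0,0,0],"twist":5},{"claw":0,"travel":[0,0,0],"twist":5},{"claw":0,"travel":[0,0,0],"twist":5},{"claw":0,"travel":[0,0,0],"twist":5},{"claw":0,"travel":[0,0,0],"twist":5},{"claw":0,"travel":[0,0,0],"twist":5},{"claw":0,"travel":[0,0,0],"twist":0}]';  python3 - <<'E'
from h import *
np.set_printoptions(precision=2,suppress=True)
s=robot.sense();print(s['position'],s['contact_force'],s['ft_torque'],yaw(toolR()))
E
```

```text
time_s: 18.85
position: [492.9, -261.3, 130.7]
tool_rot: [0.147, 1.566, -0.147]
contact_force: [-3.4, 0.3, 6.2]
opening: 10.5
time_s: 19.52
position: [492.6, -262.4, 130.7]
tool_rot: [0.61, 1.482, -0.614]
contact_force: [-4.6, -2.3, 5.4]
opening: 10.7
[ 492.6  -262.38  130.69] [-4.64 -2.34  5.36] [-0.53  0.91  0.  ] 45.11966557864787
```

```bash
python3 -m crank '[{"claw":0,"travel":[0,0,0],"twist":5},{"claw":0,"travel":[0,0,0],"twist":5},{"claw":0,"travel":[0,0,0],"twist":5},{"claw":0,"travel":[0,0,0],"twist":5},{"claw":0,"travel":[0,0,0],"twist":5},{"claw":0,"travel":[0,0,0],"twist":5},{"claw":0,"travel":[0,0,0],"twist":4},{"claw":0,"travel":[0,0,0],"twist":0}]';  python3 - <<'E'
from h import *
np.set_printoptions(precision=2,suppress=True)
s=robot.sense();print(s['position'],s['contact_force'],s['ft_torque'],yaw(toolR()))
E
python3 -m crank '[{"claw":0,"travel":[0,0,0],"twist":3},{"claw":0,"travel":[0,0,0],"twist":3},{"claw":0,"travel":[0,0,0],"twist":0}]';  python3 - <<'E'
from h import *
np.set_printoptions(precision=2,suppress=True)
s=robot.sense();print(s['position'],s['contact_force'],s['ft_torque'],yaw(toolR()))
E
```

```text
time_s: 20.18
position: [491.9, -262.7, 130.7]
tool_rot: [1.061, 1.295, -1.068]
contact_force: [-5.8, -4.7, 6.7]
opening: 10.7
[ 491.95 -262.75  130.69] [-5.78 -4.69  6.74] [-0.72  1.21 -0.05] 11.158947797105673
time_s: 20.43
position: [491.8, -262.8, 130.7]
tool_rot: [1.139, 1.251, -1.145]
contact_force: [-7.6, -4.3, 6.3]
opening: 11.1
[ 491.79 -262.78  130.67] [-7.65 -4.35  6.31] [-0.68  1.37  0.07] 5.195470099725909
```

```bash
for i in 1; do python3 -m crank '[{"claw":0,"travel":[0,0,0],"twist":2},{"claw":0,"travel":[0,0,0],"twist":2},{"claw":0,"travel":[0,0,0],"twist":0}]'; done; python3 - <<'E'
from h import *
np.set_printoptions(precision=3,suppress=True)
s=robot.sense();print(s['contact_force'],s['ft_torque'],s['effort'],yaw(toolR()))
E
python3 -m crank '[{"claw":0,"travel":[0,0,0],"twist":2},{"claw":0,"travel":[0,0,0],"twist":0}]'; python3 - <<'E'
from h import *
np.set_printoptions(precision=3,suppress=True)
s=robot.sense();print(s['contact_force'],s['ft_torque'],s['effort'],yaw(toolR()))
E
```

```text
time_s: 20.68
position: [491.7, -262.8, 130.7]
tool_rot: [1.19, 1.219, -1.197]
contact_force: [-7.7, -4.0, 6.8]
opening: 10.7
[-7.681 -4.004  6.768] [-0.727  1.302  0.055] [  3.793 -35.771 -24.773   2.212  -1.12    0.25 ] 1.2293272305930645
time_s: 20.85
position: [491.7, -262.8, 130.7]
tool_rot: [1.216, 1.203, -1.223]
contact_force: [-7.6, -4.5, 7.1]
opening: 10.4
[-7.61  -4.491  7.079] [-0.708  1.388  0.082] [  3.819 -35.737 -24.797   2.232  -1.154   0.234] -0.7676190795731089
```

```bash
python3 -m crank '[{"claw":0,"travel":[0,0,0],"twist":2},{"claw":0,"travel":[0,0,0],"twist":2},{"claw":0,"travel":[0,0,0],"twist":0},{"claw":0,"travel":[0,0,0],"twist":0}]'; python3 - <<'E'
from h import *
np.set_printoptions(precision=3,suppress=True)
s=robot.sense();print(s['contact_force'],s['ft_torque'],s['effort'],yaw(toolR()))
for n in ('side','top'):
    c=robot.read_camera(n); b=proj(c,[492,-261,110])[0].astype(int);r=24
    cv2.imwrite(f'pics/{n}11.png',cv2.resize(c['color'][b[1]-r:b[1]+r,b[0]-r:b[0]+r,::-1],(500,500),interpolation=cv2.INTER_CUBIC))
E
```

```text
time_s: 21.18
position: [491.6, -262.7, 130.6]
tool_rot: [1.266, 1.169, -1.273]
contact_force: [-8.1, -4.6, 6.7]
opening: 10.6
[-8.142 -4.584  6.675] [-0.71   1.362  0.019] [  3.896 -35.678 -24.836   2.265  -1.208   0.042] -4.710262728042869
```

View pics/top11.png

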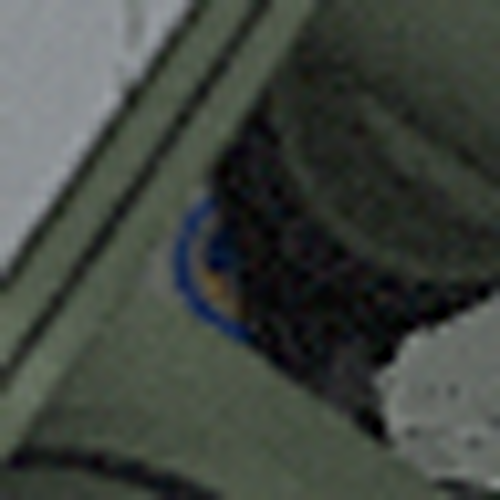

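View pics/side11.png

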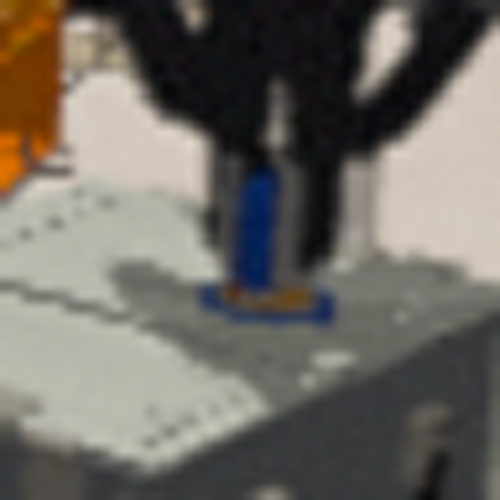

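```bash
python3 -m crank '[{"claw":0,"travel":[0,0,0],"twist":2},{"claw":0,"travel":[0,0,0],"twist":2},{"claw":0,"travel":[0,0,0],"twist":2},{"claw":0,"travel":[0,0,0],"twist":0},{"claw":0,"travel":[0,0,0],"twist":0}]'; python3 - <<'E'
from h import *
np.set_printoptions(precision=3,suppress=True)
s=robot.sense();print(s['contact_force'],s['ft_torque'],s['effort'],yaw(toolR()))
E
```

```text
time_s: 21.7
position: [491.5, -262.7, 130.7]
tool_rot: [1.341, 1.116, -1.349]
contact_force: [-6.8, -3.1, 7.6]
opening: 10.4
[-6.765 -3.132  7.594] [-0.609  1.381  0.409] [  3.569 -35.542 -24.927   2.398  -1.315   0.367] -10.643237808230987
```

Torque about the vertical has risen to 0.4 N m, so the plug is at its stop. Release.

```bash
python3 -m crank '[{"claw":0,"travel":[0,0,0],"twist":-1},{"claw":2,"travel":[0,0,0],"twist":0},{"claw":3.5,"travel":[0,0,0],"twist":0},{"claw":4.5,"travel":[0,0,0],"twist":0},{"claw":4.5,"travel":[0,0,0],"twist":0},{"claw":4.5,"travel":[0,0,0],"twist":0}]'; python3 -m crank '[{"claw":4.5,"travel":[-0.5,0,0],"twist":0},{"claw":4.5,"travel":[-1,0,0],"twist":0},{"claw":4.5,"travel":[-2,0,0],"twist":0},{"claw":4.5,"travel":[-3,0,0],"twist":0},{"claw":4.5,"travel":[-4,0,0],"twist":0},{"claw":4.5,"travel":[-2,0,0],"twist":0},{"claw":4.5,"travel":[0,0,-3],"twist":0},{"claw":4.5,"travel":[0,0,-4],"twist":0}]'; python3 -m crank '[{"claw":4.5,"travel":[0,0,-4],"twist":0},{"claw":4.5,"travel":[0,0,-4],"twist":0},{"claw":4.5,"travel":[0,0,-3],"twist":0},{"claw":4.5,"travel":[0,0,0],"twist":0},{"claw":4.5,"travel":[0,0,0],"twist":0}]'; python3 - <<'E'
from h import *
np.set_printoptions(precision=2,suppress=True)
print(robot.sense()['position'],robot.sense()['contact_force'])
for n in ('side','top'):
    c=robot.read_camera(n); b=proj(c,[492,-261,120])[0].astype(int);r=24
    save(c,f'pics/{n}12f.png',1.5);np.savez(f'c12_{n}.npz',**{q:c[q] for q in c})
    cv2.imwrite(f'pics/{n}12.png',cv2.resize(c['color'][b[1]-r:b[1]+r,b[0]-r:b[0]+r,::-1],(500,500),interpolation=cv2.INTER_CUBIC))
    for k in ('key_blue','keyway','lock_leaf_edge'): print(n,k,[(round(d['score'],2),d['centre']) for d in robot.tip_of(n,k)])
E
```

```text
time_s: 22.2
position: [493.1, -260.8, 129.4]
tool_rot: [1.334, 1.124, -1.333]
contact_force: [0.3, -0.1, 0.2]
opening: 45.4
time_s: 22.87
position: [506.4, -194.8, 258.9]
tool_rot: [1.337, 1.113, -1.333]
contact_force: [1.3, 0.7, 0.2]
opening: 45.2
time_s: 23.28
position: [523.8, -82.3, 255.9]
tool_rot: [1.331, 1.124, -1.33]
contact_force: [-0.5, 0.5, 0.1]
opening: 44.9
[523.75 -82.35 255.85] [-0.49  0.48  0.11]
side key_blue [(0.43, [486.9, -262.0, 76.1])]
side keyway []
side lock_leaf_edge [(0.77, [533.6, -231.2, 97.0])]
top key_blue [(0.46, [489.8, -260.5, 75.8])]
top keyway [(0.39, [489.0, -261.1, 97.6])]
top lock_leaf_edge [(0.78, [531.9, -229.7, 100.2])]
```

View pics/top12.png

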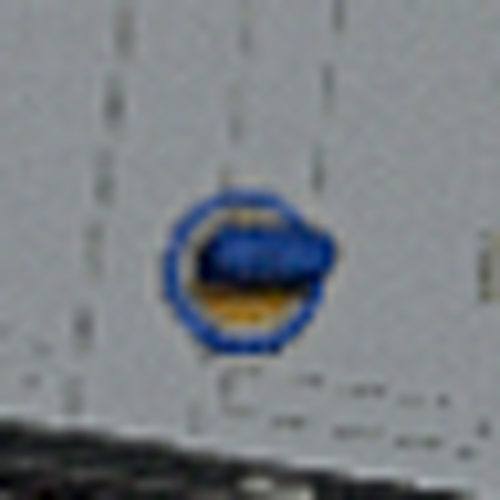

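View pics/side12.png

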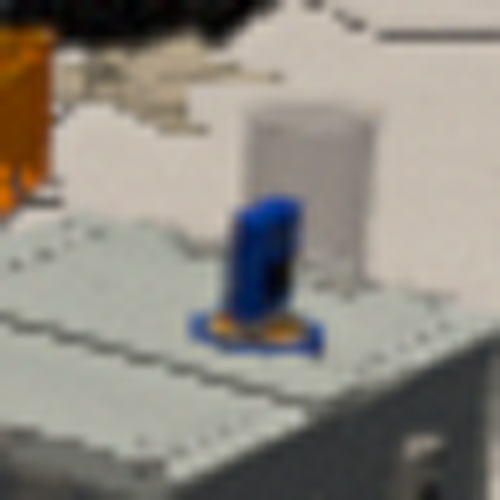

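```bash
python3 - <<'E'
from h import *
np.set_printoptions(precision=2,suppress=True)
c=load('c12_top.npz')
m=np.zeros((384,512),bool)
img=c['color'].astype(int);r,g,b=img[...,0],img[...,1],img[...,2]
o=proj(c,[492,-261,120])[0].astype(int)-24
blue=(b>g+30)&(b>r+50)
sub=blue[o[1]+21:o[1]+29,o[0]+17:o[0]+33]; print(sub.astype(int))
vs,us=np.nonzero(sub); us=us+o[0]+17; vs=vs+o[1]+21
# drop ring pixels: keep those inside head region
P=ray(c,np.c_[us,vs],138)[:,:2]; 
mm=P.mean(0);u,s,vt=np.linalg.svd(P-mm,full_matrices=False);print(mm,np.degrees(np.arctan2(vt[0][1],vt[0][0])),cv2.minAreaRect(P.astype(np.float32)))
# compare with model heads
for d in robot.cut_out('top','key_blue')[:1]:
    vs,us=np.nonzero(d['mask']);P=ray(c,np.c_[us,vs],130)[:,:2];mm=P.mean(0);u,s,vt=np.linalg.svd(P-mm,full_matrices=False);print(d['score'],len(P),mm,s,np.degrees(np.arctan2(vt[0][1],vt[0][0])))
E
```

```text
[[1 1 0 0 0 0 0 0 0 0 1 1 0 0 0 0]
 [1 0 0 0 1 1 1 1 1 1 1 1 1 0 0 0]
 [1 0 0 1 1 1 1 1 1 1 1 1 1 1 1 0]
 [0 0 0 1 1 1 1 1 1 1 1 1 1 1 1 0]
 [0 0 0 0 1 1 1 1 1 1 1 1 1 1 1 0]
 [0 0 0 0 0 0 0 0 0 0 0 1 1 1 0 0]
 [0 0 0 0 0 0 0 0 0 0 0 0 0 1 0 0]
 [1 0 0 0 0 0 0 0 0 0 0 0 0 1 0 0]]
[ 492.06 -260.06] -96.94648237975878 ((490.09210205078125, -256.9579772949219), (35.24464416503906, 17.463499069213867), 89.52247619628906)
0.66 60 [ 491.66 -259.43] [59.32 30.27] -92.31318968775973
```

View pics/top12f.png

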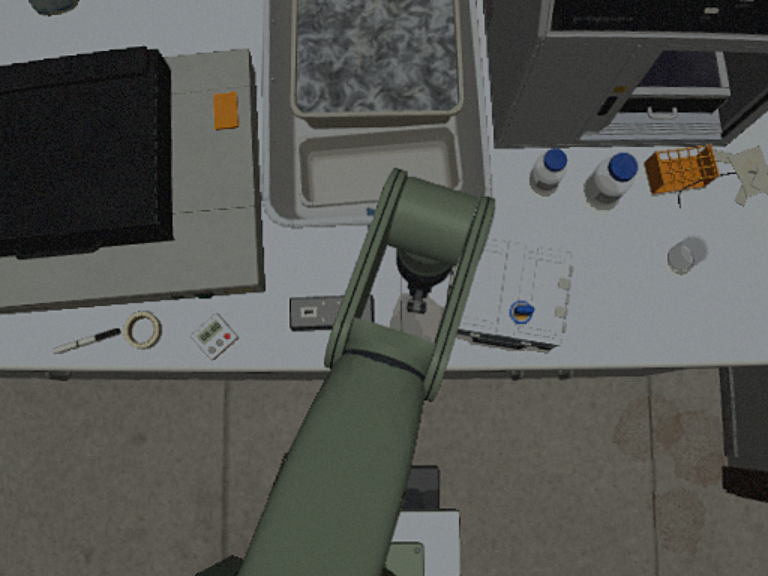

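The key stands upright and fully seated in the lock (px 521,312), turned about 80° from the slot's first direction. Both leaves are level and the gripper is clear. Hand in.

```bash
python3 -c "
from workcell import robot
print(robot.sense()['contact_force']);robot.finish_job()"
```

```text
[ 0.42577795 -0.10916242 -0.03716363]
the job is handed in; nothing more can be done
```

I did the whole job and handed it in after about 23 s of the 69 s allowed. No verdict is reported. I folded the plain leaf down, folded the lock leaf over it, and pushed the blue key fully into the lock. I then turned it clockwise to its stop and released it.

**Leaves:** after folding, depth readings put the plain leaf at about 92–94 mm and the lock leaf's lip at about 96 mm. The nominal values are 94 and 98 mm.

**Key in the lock:** the key seated on the plug with about 6 N. The networks' key-tip estimate of 76 mm, which is 24 mm below the mouth, agrees with that.

**Turn:** I turned the tool about 90° until the torque about the vertical rose to about 0.4 N m, which I took as the stop. In the last top picture the key lies roughly 78–86° from its starting direction. That fits the 75° stop plus play in the slot, but I could not read the plug's own angle.

**Disagreements:** the two cameras differed by 3–5 mm on some positions, within their stated accuracy for the most part. The key still entered at the first try.

**Other objects:** the gripper ended clear of everything, with contact force near zero. The timer showed no change in the last top picture. The robot arm hid the yellow key there and I did not measure it again, but nothing was moved near it beyond gripping the blue key 80 mm away.

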